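# Set the hold-down bar of a craft jig with running play

### The job

On the plywood jig, press the raised free end of the wooden hold-down bar down until the bar lies flat on the block. Then screw the knurled metal cap at the bar's other end clockwise until it bottoms out, and back it off a quarter turn so that card can slide under the bar. Finish while still gripping the cap there: do not let go of it, and leave the bar lined up with the block and the other things on the table where they are.

Things in the scene. Friction and masses are not known exactly. Their poses are not given: they have to be found in the camera images.
- jig: Fixed plywood block, 240 (x) x 120 (y) x 40 mm high, on the table. Origin: centre of its underside. Its x axis runs along its length, from the cap's end (-x) to the lift pin's end (+x). A fixed upright steel stud stands on its top at x = -55 mm, y = 0: a shoulder of 18 mm diameter up to 52.5 mm above the table, then a 13 mm thread up to 79.5 mm, inside the cap.
- pin: Steel lift pin, 10 mm diameter, in the jig's top at x = +70 mm, y = 0, under the bar. Origin: centre of its top end, 8 to 10 mm above the jig's top at the start. It has no spring: about 4 N of friction holds it, it sinks straight down until flush with the block, and stays where it is pushed.
- bar: Loose wooden hold-down bar, 180 (x) x 56 (y) x 12 mm, about 90 g, on the jig. Origin: centre of its underside; +x points to its free end, z out of its upper face. A 23 mm hole at x = -55 mm goes loosely round the stud, below the cap. At the start its free end rests on the lift pin (tilt about 3 degrees); pressed home it lies flat on the jig, its upper face 52 mm above the table.
- bar_end (a point): Point on the bar's upper face, 70 mm from its middle towards the free end and 20 mm short of it, straight above the lift pin: the place to press. 52 mm above the table when the bar is flat, some 8 to 10 mm more at the start.
- cap: Knurled bare-metal cap nut, round, 40 mm diameter, 34 mm high, upright on the stud, already started on the thread; it cannot come off. A 3 mm raised rib across its top, along the cap's x axis, shows its turn. Origin: centre of its underside, z up: 52.5 mm above the table when bottomed out, 4 to 5.3 mm higher at the start.
- cap_turn (a joint): Turn of the cap in rad: 0 when bottomed out on the stud's shoulder (a hard stop), growing as it is unscrewed (counter-clockwise seen from above), at most 4.2; 2.1 to 2.75 at the start. Right-hand quick thread: 12 mm of height per turn (1.91 mm per rad). Turning takes about 0.1 N m; it stays where it is left.
- coin: Bystander: small loose wood disc, 26 mm diameter, 7 mm thick, lying on the jig's top beside the bar. Origin: centre of its underside.
- slice_a: Bystander: loose wood slice, 56 mm diameter, 10 mm thick, on the table beside the jig. Origin: centre of its underside.
- slice_b: Bystander: loose wood slice, 46 mm diameter, 10 mm thick, on the table on the other side of the jig. Origin: centre of its underside.
- glue: Bystander: white glue bottle, 54 mm diameter, 150 mm tall. Origin: centre of its underside.
- tin: Bystander: bare metal tin, 70 mm diameter, 100 mm tall. Origin: centre of its underside.
- mug: Bystander: white mug, 76 mm diameter, 85 mm tall. Origin: centre of its underside.
- screwdriver: Bystander: screwdriver lying on the table beyond the jig.
- tape: Bystander: roll of paper tape lying flat, 90 mm diameter, 25 mm high. Origin: centre of its underside.
There are look-alikes about, which are no part of the job. There is more than one size of the bar; the one meant has the size given above.

How it is judged:
On the way, in this order (a step that is already met when the one before it is completed fails the run):
1. the bar is pressed flat on the block while the cap is still up (angle between bar's own z axis and vertical below 0.02 rad and z of bar_end in the frame of jig below 0.0545 m and value of joint cap_turn above 1.7 rad), for 0.2 s.
2. the cap is screwed down until it bottoms out (angle between bar's own z axis and vertical below 0.02 rad and z of bar_end in the frame of jig below 0.0545 m and value of joint cap_turn below 0.1 rad), for 0.2 s.
At the end, for the whole second after the job is handed in: The fingers still grip the cap (more than 1 N), which is at rest a quarter turn (1.57 rad, plus or minus 0.3) back from bottomed out; the bar lies flat on the block (tilt under 0.02 rad, its free end within 2.5 mm of fully down) and in line with the block within 0.15 rad (angle between bar's own z axis and vertical below 0.02 rad and z of bar_end in the frame of jig below 0.0545 m and value of joint cap_turn between 1.27 and 1.87 rad and not (velocity of joint cap_turn above 0.1 rad/s) and velocity of joint cap_turn above -0.1 rad/s and contact force between the fingers and cap above 1 N and angle between the x axis of bar and the x axis of jig, either way round below 0.15 rad); the arm keeps its last pose, push and grip.
It fails at once if another thing on the table is pushed away by more than 30 mm (distance of any of coin, slice_a, slice_b, glue, tin, mug, screwdriver, tape from where it was at the start of the episode above 0.03 m).
It also fails if it takes over 70 s, if anything falls off the work surface, if the arm or the gripper's body presses on something with over 40 N, if the wrist force passes 120 N, or if a joint passes its speed limit or range.

### The arm

A 7-joint arm with a two-finger parallel gripper is mounted at the origin on the work surface. World frame = base frame: x ahead of the robot, y to its left, z up, the work surface at z = 0. Lengths are in m, angles in rad, forces in N, time in s.
With the tool pointing down it reaches from about 0.4 to 0.9 m from the base axis. Payload 5.5 kg.
Tool frame: the origin (TCP) lies midway between the tips of the shut fingers; the grasp point (between the pads) lies 19 mm behind it; z points along the fingers, y is the line along which they close (so a half turn about z gives the same grasp; the last joint's range is limited). The gripper opens to 92 mm and grips with 3 to 60 N. Pads are 19 mm wide; open, the fingers measure 130 mm over their backs; the gripper's body (75 mm by 190 mm) begins 47 mm behind the grasp point.
Start: joints at [1.431, 0.501, -0.427, 1.55, 0.221, 1.138, -0.21], TCP at [0.255, -0.598, 0.205] pointing down, gripper open.
Joint ranges: [-2.88, 2.88], [-0.31, 2.03], [-1.54, 1.56], [0.2, 2.42], [-1.41, 4.55], [0.19, 2.02], [-2.57, 2.57]. Speed limits (rad/s): [2.57, 2.57, 3.14, 3.14, 3.14, 3.14, 3.14].

### API

Orientations are given as a unit quaternion [x, y, z, w].
In Python, from workcell import r gives the robot as it stands. The module is installed in compiled form; this text tells all that it offers.
- The arm moves only by the tool drive_tool, never from a script. Its argument "motion" is a list of rows, each a list of 7 numbers: the shift along the tool's x, y, z in m, then the turn, a rotation vector about the tool's x, y, z in degrees, then the closure in counts, from 0 (fully open) to 255 (shut). In form: [[tx, ty, tz, rx, ry, rz, hand], ...]. A call has 1 to 5 rows; each row shifts and turns the commanded pose from where the row before left it, along the tool's axes as they then stand; what a row does not reach is not made up. A row lasts 1/10 s, in which the tool goes at most 50 mm and 8.59 degrees, less where a joint would pass 70% of its speed; a pose out of reach is approached as far as the arm can. A call is refused whole if a number of a shift passes 0.05 or a number of a turn 8.59, either way. A call with a gripper value outside its range is refused whole. The fingers move at their own pace and stop on an object; "newtons" is the grip in N (left out, the last holds). Time passes only in rows, so rows that do not move let the fingers close. It gives the time, the measured TCP pose, the force, the opening and the grip force at its end, in the units of the state.
- r.state(): the state, without advancing time (a new reading comes with each control period).
- r.snapshot(name): name is "side" or "top" or "wrist"; returns the picture (420x560x3 uint8, red, green, blue); there is no depth.
- r.camera_info(name): a dict with "K" (3x3 intrinsics, pixels), "origin" and "attitude" of the camera in the world; the wrist camera has in their place "mount" (4x4, takes a point from camera to tool coordinates, whose origin is the TCP and whose axes are the flange's). Camera axes: x right, y down, z forward; pixel columns grow to the right and rows downward; lengths in m; the calibration is good to about 2 mm. A picture is of the moment at which its call begins: read the wrist's pose just before it. camera_info takes no time and is no camera call.
- r.job_done(): hands the job in; it is judged then, once.
Trained networks look in the newest picture that a camera, given by its name, has taken for a name from the list of things; names that differ only in an ending like _2 or _b are one class to them, and where a whole thing is asked for, a point or a joint stands for the part that bears it (a point fixed in the world has none). Each returns a list of dicts, best first, with "p" (0 to 1); they miss things now and then, are a little off and sometimes report something else, mostly with a low value. They report only what shows in the picture. A call takes as long as a camera call. They do not tell look-alikes from the thing itself.
- r.look_for(camera, query): "centre" ([x, y, z] in m, in world coordinates, good to about 4 mm: the middle of the surface that is visible of it).
The state is a dict: "time": time; "joints": joint angles; "qvel": joint speeds; "tau": joint torques, N m; "tool_pos": TCP position; "tcp_rot": TCP orientation; "wrist_force": force on the tool from outside, world axes, zero at the start; "torque": the same for the moment, N m; "gripper_width": finger opening in m; "grasp_force": force on a finger pad.
Only numpy, scipy, OpenCV 4.12 (cv2) and the standard library are available. Lean on these libraries where they do the work, as an engineer would, in place of code of your own. Each camera call takes 0.05 s, during which the arm holds its last target. There are 200 camera calls.

## Working session

There is one attempt and no reset: what is moved stays moved. The work goes in short steps, Python scripts to look and compute and a tool call to move; the robot and the scene stay as the last step left them, time stands still between calls to the robot, and variables do not carry over. Pictures are saved under pics/ and viewed, at most 10 in all, crops included, and the job is handed in when it is done.

Besides the shell and the picture viewer there is one more tool, called as a command line: name --pt "numbers of a row" for each row, then --argument value for the rest. drive_tool: Moves the arm, as the interface text tells. Its arguments: {"type":"object","properties":{"motion":{"type":"array"},"newtons":{"type":"number"}},"required":["motion"]}

```bash
mkdir -p pics; cat > h.py <<'E'
from workcell import r
import numpy as np, cv2
from scipy.spatial.transform import Rotation as R
def cam(n):
    c=r.camera_info(n);K=np.array(c["K"])
    if "mount" in c:
        s=r.state();T=np.eye(4);T[:3,:3]=R.from_quat(s["tcp_rot"]).as_matrix();T[:3,3]=s["tool_pos"]
        M=T@np.array(c["mount"]);return K,M[:3,3],M[:3,:3]
    A=np.array(c["attitude"],float)
    A=A if A.shape==(3,3) else R.from_quat(A).as_matrix()
    return K,np.array(c["origin"]),A
def proj(n,p,c=None):
    K,o,A=c or cam(n);q=K@(A.T@(np.array(p)-o));return q[:2]/q[2]
def onz(n,uv,z,c=None):
    K,o,A=c or cam(n);d=A@np.linalg.inv(K)@[uv[0],uv[1],1];return o+d*(z-o[2])/d[2]
def tri(n1,uv1,n2,uv2,c1=None,c2=None):
    L=[];b=[]
    for n,uv,c in((n1,uv1,c1),(n2,uv2,c2)):
        K,o,A=c or cam(n);d=A@np.linalg.inv(K)@[uv[0],uv[1],1];d/=np.linalg.norm(d)
        P=np.eye(3)-np.outer(d,d);L.append(P);b.append(P@o)
    return np.linalg.lstsq(np.vstack(L),np.hstack(b),rcond=None)[0]
E
python3 - <<'E'
from h import *
np.set_printoptions(precision=3,suppress=True)
a=[]
for n in("top","side"):
    im=r.snapshot(n);cv2.imwrite(f"pics/{n}0.png",im[:,:,::-1]);print(n,r.camera_info(n))
    for q in("jig","bar","cap","coin","bar_end"):
        for d in r.look_for(n,q)[:4]:print(n,q,round(d["p"],2),np.round(d["centre"],3),proj(n,d["centre"]).round())
print(r.state())
E
```

```text
top {'K': array([[463.033,   0.   , 274.803],
       [  0.   , 463.033, 209.636],
       [  0.   ,   0.   ,   1.   ]]), 'origin': array([0.475, 0.005, 1.164]), 'attitude': array([-0.702,  0.708, -0.048,  0.053])}
top jig 0.96 [0.561 0.032 0.04 ] [267. 240.]
top jig 0.6 [ 0.621 -0.412  0.097] [457. 211.]
top bar 0.96 [ 0.518 -0.21   0.008] [364. 258.]
top bar 0.76 [0.554 0.048 0.058] [260. 243.]
top bar 0.34 [ 0.578 -0.013  0.091] [285. 231.]
top cap 0.57 [ 0.582 -0.01   0.093] [284. 229.]
top coin 0.67 [0.516 0.02  0.047] [272. 259.]
top bar_end 0.65 [ 0.518 -0.205  0.014] [363. 258.]
top bar_end 0.58 [0.549 0.048 0.063] [260. 245.]
side {'K': array([[517.896,   0.   , 277.667],
       [  0.   , 517.896, 207.643],
       [  0.   ,   0.   ,   1.   ]]), 'origin': array([ 0.56 , -1.356,  0.863]), 'attitude': array([ 0.87 , -0.03 ,  0.006, -0.492])}
side jig 0.63 [ 0.567 -0.031  0.042] [260. 215.]
side bar 0.84 [ 0.513 -0.216  0.011] [242. 261.]
side bar 0.73 [0.55  0.038 0.056] [254. 199.]
side cap 0.7 [ 0.579 -0.026  0.084] [263. 201.]
side cap 0.38 [ 0.62  -0.448  0.075] [287. 297.]
side coin 0.56 [0.514 0.016 0.044] [242. 207.]
side coin 0.25 [0.552 0.038 0.057] [254. 199.]
side bar_end 0.92 [0.549 0.037 0.057] [253. 199.]
side bar_end 0.71 [ 0.514 -0.216  0.013] [243. 260.]
{'time': 0.6, 'joints': array([ 1.431,  0.501, -0.427,  1.55 ,  0.221,  1.138, -0.21 ]), 'qvel': array([-0.   ,  0.   ,  0.002,  0.   ,  0.001, -0.   , -0.   ]), 'tau': array([  0.002, -56.61 ,  -5.806, -27.936,  -0.067,   0.021,   0.   ]), 'tool_pos': array([ 0.255, -0.598,  0.205]), 'tcp_rot': array([0.98, 0.2 , 0.  , 0.  ]), 'wrist_force': array([-0.276, -0.689, -0.336]), 'torque': array([ 0.029, -0.016,  0.015]), 'grasp_force': 0.0, 'gripper_width': 0.09168407110846573}
```

View pics/top0.png

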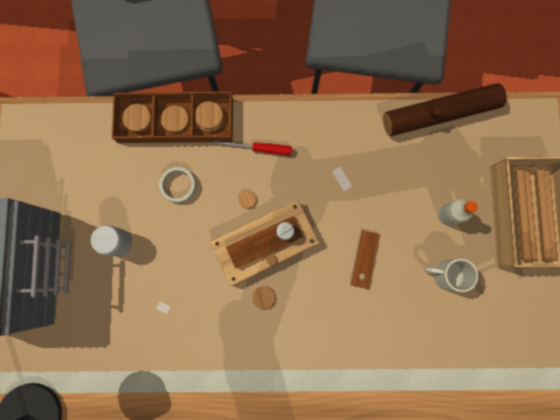

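View pics/side0.png

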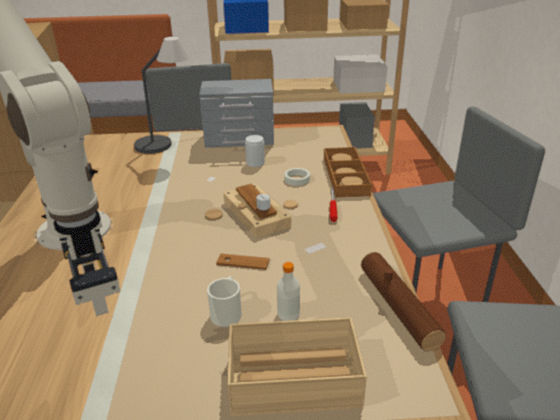

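Candidates for the bar are the one on the jig at top px (265,243), about 190 mm long, and the loose one at (364,258), about 140 mm and lying on the table. The tray at (172,117) and the crate at (533,212) are not bars. Candidates for the cap are the round metal piece at (286,231) on the jig, the tin at (110,240) and the bottle top at (470,208). I choose the bar and cap on the jig. Next I'll move above it and check close up.

drive_tool --pt "0 0 -0.04 0 0 0 0" --pt "0.03 -0.026 -0.02 0 0 0 0" --pt "0.03 -0.026 -0.02 0 0 0 0" --pt "0.03 -0.026 -0.02 0 0 0 0" --pt "0.03 -0.026 -0.02 0 0 0 0"

```text
time: 1.1
tool_pos: [0.325, -0.4538, 0.3257]
tcp_rot: [0.98, 0.2, 0.0, 0.0]
wrist_force: [-0.0, -0.1, 0.7]
gripper_width: 0.0915
grasp_force: 0.0
```

drive_tool --pt "0.032 -0.027 0 0 0 0 0" --pt "0.032 -0.027 0 0 0 0 0" --pt "0.032 -0.027 0 0 0 0 0" --pt "0.032 -0.027 0 0 0 0 0" --pt "0.032 -0.027 0 0 0 0 0"

```text
time: 1.6
tool_pos: [0.4192, -0.2667, 0.3251]
tcp_rot: [0.98, 0.2, 0.0, 0.001]
wrist_force: [0.4, -0.8, 0.8]
gripper_width: 0.0918
grasp_force: 0.0
```

drive_tool --pt "0.032 -0.027 0 0 0 0 0" --pt "0.032 -0.027 0 0 0 0 0" --pt "0.032 -0.027 0 0 0 0 0" --pt "0.032 -0.027 0 0 0 0 0" --pt "0.0 0 0 0 0 0 0"

```text
time: 2.1
tool_pos: [0.4964, -0.1115, 0.3256]
tcp_rot: [0.979, 0.205, 0.002, -0.001]
wrist_force: [0.7, 0.5, -0.4]
gripper_width: 0.0917
grasp_force: 0.0
```

```bash
python3 - <<'E'
from h import *
np.set_printoptions(precision=3,suppress=True)
s=r.state();print(s["time"],s["tool_pos"],s["joints"],R.from_quat(s["tcp_rot"]).as_matrix())
print(r.camera_info("wrist"))
c=cam("wrist");im=r.snapshot("wrist");cv2.imwrite("pics/w0.png",im[:,:,::-1])
for q in("jig","bar","cap","coin"):
    for d in r.look_for("wrist",q)[:3]:print(q,round(d["p"],2),d["centre"],proj("",d["centre"],c))
E
```

```text
2.1 [ 0.496 -0.112  0.326] [ 0.872  0.175 -0.791  1.733  0.126  1.285 -1.104] [[ 0.916  0.402  0.003]
 [ 0.402 -0.916  0.002]
 [ 0.003 -0.001 -1.   ]]
{'K': array([[373.382,   0.   , 279.786],
       [  0.   , 373.382, 209.855],
       [  0.   ,   0.   ,   1.   ]]), 'mount': array([[ 0.   , -0.965, -0.261,  0.071],
       [ 1.   ,  0.   ,  0.001,  0.001],
       [-0.001, -0.261,  0.965, -0.182],
       [ 0.   ,  0.   ,  0.   ,  1.   ]])}
jig 0.79 [0.5682, 0.0192, 0.0412] [201.923  67.945]
bar 0.66 [0.5482, 0.0511, 0.0572] [166.55  71.54]
bar 0.59 [0.5216, -0.21, 0.0061] [353.32  176.487]
cap 0.86 [0.5778, -0.0144, 0.0954] [225.005  67.026]
coin 0.65 [0.5149, 0.0216, 0.0434] [184.021 110.138]
coin 0.59 [0.5519, 0.0502, 0.056] [168.684  68.821]
coin 0.43 [0.4222, 0.0411, 0.0117] [152.47  169.848]
```

View pics/w0.png

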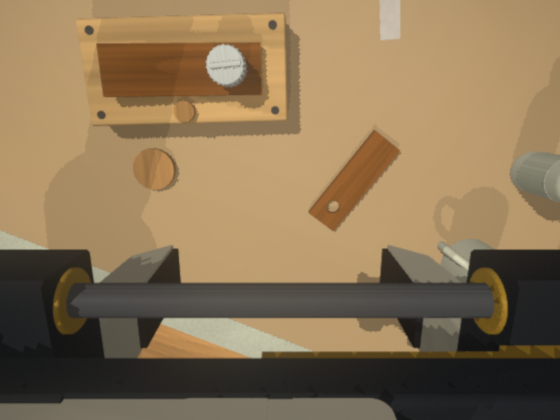

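The wrist view shows the 180 mm bar on the jig (px 98–262, 42–97) with the cap at (226,65). The short drilled look-alike lies on the table at (355,180), and the coin is at (185,111). The choice is confirmed, so I'll move to just above the bar's free end.

```bash
python3 - <<'E'
from h import *
np.set_printoptions(precision=4,suppress=True)
c=cam("wrist")
for uv,z in(((98,44),.062),((103,97),.062),((262,42),.0525),((262,95),.0525),((79,19),.04),((283,14),.04),((93,125),.04),((285,120),.04),((226,62),.091)):print(uv,onz("",uv,z,c))
a=onz("",(98,44),.062,c);b=onz("",(103,97),.062,c);e=onz("",(262,42),.0525,c);f=onz("",(262,95),.0525,c)
m=(a+b)/2;n=(e+f)/2;d=(m-n)[:2];L=np.linalg.norm(d);u=d/L;print("bar",L,np.degrees(np.arctan2(u[1],u[0])),"end",m[:2]-.02*u,"cap",n[:2]+.035*u)
im=cv2.imread("pics/top0.png");cc=cv2.resize(im[190:300,190:340],None,fx=5,fy=5,interpolation=cv2.INTER_CUBIC);cv2.imwrite("pics/topc.png",cc)
s=r.state();Rt=R.from_quat(s["tcp_rot"]).as_matrix()
E=np.r_[m[:2]-.02*u,.09];print("delta tool",Rt.T@(E-s["tool_pos"]))
E
```

```text
(98, 44) [0.5445 0.1174 0.062 ]
(103, 97) [0.4926 0.0969 0.062 ]
(262, 42) [ 0.618  -0.0469  0.0525]
(262, 95) [ 0.5654 -0.0685  0.0525]
(79, 19) [0.5609 0.1548 0.04  ]
(283, 14) [ 0.6561 -0.0565  0.04  ]
(93, 125) [0.4529 0.1085 0.04  ]
(285, 120) [ 0.5496 -0.1045  0.04  ]
(226, 62) [ 0.5806 -0.0237  0.091 ]
bar 0.18032321169022236 113.93697767830702 end [0.5267 0.0888] cap [ 0.5775 -0.0257]
delta tool [ 0.1121 -0.1798  0.2345]
```

View pics/topc.png

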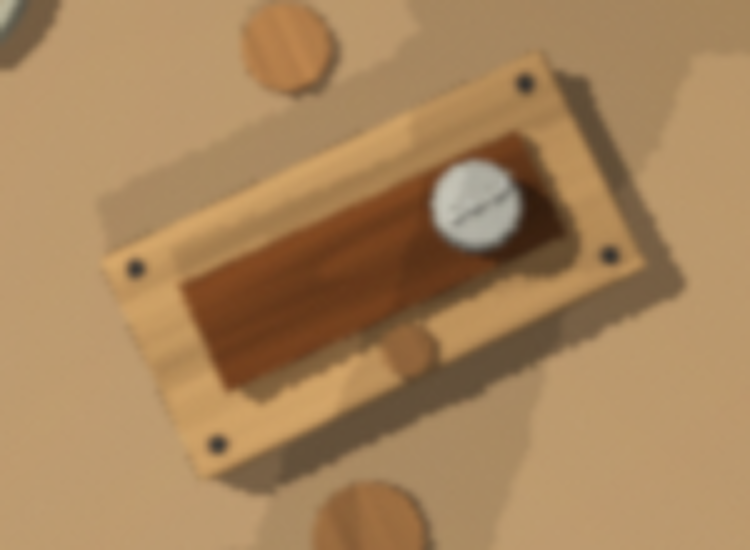

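The crop shows the bar, cap and coin clearly. The first wrist shot was taken while the arm was still settling, so I'll move in and measure again at rest.

drive_tool --pt "0.02 -0.03 0.01 0 0 0 120" --pt "0.02 -0.03 0.01 0 0 0 200" --pt "0.02 -0.03 0.01 0 0 0 255" --pt "0 0 0 0 0 0 255" --pt "0 0 0 0 0 0 255"

```text
time: 2.85
tool_pos: [0.5138, -0.0131, 0.2945]
tcp_rot: [0.98, 0.2, -0.0, 0.0]
wrist_force: [-0.2, 0.0, -0.5]
gripper_width: 0.0567
grasp_force: 0.0
```

drive_tool --pt "0 0 0 0 0 0 255" --pt "0 0 0 0 0 0 255"

```text
time: 3.05
tool_pos: [0.5142, -0.0146, 0.2949]
tcp_rot: [0.98, 0.198, 0.0, 0.0]
wrist_force: [-0.6, -0.9, -0.4]
gripper_width: 0.0402
grasp_force: 0.0
```

```bash
python3 - <<'E'
from h import *
np.set_printoptions(precision=4,suppress=True)
s=r.state();print(s["time"],s["tool_pos"],s["joints"],s["qvel"],s["tcp_rot"])
c=cam("wrist");im=r.snapshot("wrist");cv2.imwrite("pics/w1.png",im[:,:,::-1])
for q in("bar","cap","coin"):
    for d in r.look_for("wrist",q)[:2]:print(q,round(d["p"],2),d["centre"],proj("",d["centre"],c))
print("cap top cam",onz("top",(285.2,230.6),.091), "barend(top)",onz("top",(190+207/5,190+338/5),.0615))
E
```

```text
3.05 [ 0.5142 -0.0146  0.2949] [ 0.7054  0.2251 -0.844   1.7645  0.1787  1.2309 -1.3574] [-0.0006  0.001  -0.0066 -0.0002 -0.0015 -0.0002 -0.0039] [0.9801 0.1984 0.0001 0.0004]
bar 0.62 [0.5503, 0.0531, 0.0584] [234.5172 119.6124]
bar 0.57 [0.5337, -0.2093, 0.0082] [422.6373 211.3621]
cap 0.93 [0.5791, -0.0084, 0.0943] [298.5198 117.9091]
coin 0.87 [0.5144, 0.0223, 0.0468] [249.4405 159.6265]
cap top cam [ 0.5795 -0.0124  0.091 ] barend(top) [0.5191 0.1155 0.0615]
```

View pics/w1.png

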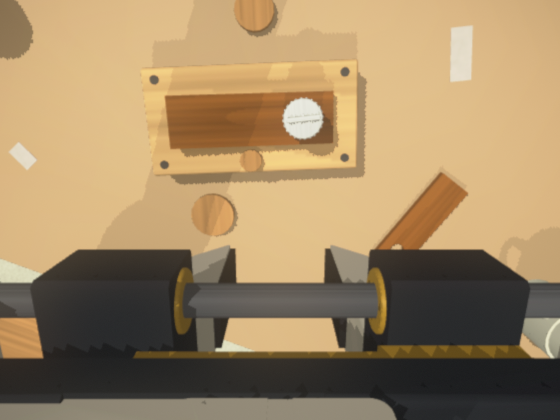

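At rest the cap outline is centred at (303,118). The bar's left end runs from (166,97) to (171,148), and its right end from (334,92) to (333,143).

```bash
python3 - <<'E'
from h import *
np.set_printoptions(precision=4,suppress=True)
c=cam("wrist");s=r.state()
o=lambda uv,z:onz("",uv,z,c)[:2]
m=(o((166,97),.0625)+o((171,148),.0625))/2;n=(o((334,92),.0525)+o((333,143),.0525))/2
d=m-n;L=np.linalg.norm(d);u=d/L;print("bar",L,np.degrees(np.arctan2(u[1],u[0])));E=m-.02*u;C=n+.035*u
print("end",E,"cap from bar",C,"cap out",o((303,118),.091),o((303,118),.087))
# triangulate cap top with top cam
print("tri",tri("top",(285.2,230.6),"",(303,117),None,c))
print("tri barend left mid", tri("top",(190+205/5,190+338/5),"",(168.5,122.5),None,c))
j=(o((142,69),.04)+o((157,175),.04)+o((357,61),.04)+o((356,168),.04))/4;print("jig",j,"cap from jig",j-.055*u,"pin",j+.07*u)
Rt=R.from_quat(s["tcp_rot"]).as_matrix()
for p in(E,C):print("tool delta",Rt.T@(np.r_[p,.08]-s["tool_pos"]))
E
```

```text
bar 0.1794981113311921 114.62050145815714
end [0.5276 0.1003] cap from bar [ 0.5795 -0.0129] cap out [ 0.5807 -0.0113] [ 0.5807 -0.0115]
tri [ 0.5818 -0.0126  0.0661]
tri barend left mid [0.5196 0.1167 0.0667]
jig [0.5564 0.0369] cap from jig [ 0.5793 -0.0131] pin [0.5273 0.1005]
tool delta [ 0.0568 -0.0994  0.2149]
tool delta [0.0603 0.0251 0.2149]
```

drive_tool --pt "0.014 -0.025 0.02 0 0 0 255" --pt "0.014 -0.025 0.035 0 0 0 255" --pt "0.014 -0.025 0.035 0 0 0 255" --pt "0.015 -0.0245 0.035 0 0 0 255" --pt "0 0 0.04 0 0 0 255"

```text
time: 3.75
tool_pos: [0.5284, 0.1066, 0.1296]
tcp_rot: [0.979, 0.203, 0.002, -0.001]
wrist_force: [0.7, -0.5, -0.3]
gripper_width: 0.0006
grasp_force: 0.0
```

drive_tool --pt "0 0 0.04 0 0 0 255" --pt "0 0 0 0 0 0 255" --pt "0 0 0 0 0 0 255" --pt "0 0 0 0 0 0 255"

```text
time: 4.15
tool_pos: [0.5293, 0.1017, 0.092]
tcp_rot: [0.98, 0.2, 0.002, 0.0]
wrist_force: [0.6, 0.4, 0.5]
gripper_width: 0.0006
grasp_force: 0.0
```

```bash
python3 - <<'E'
from h import *
np.set_printoptions(precision=4,suppress=True)
s=r.state();print(s)
im=r.snapshot("wrist");cv2.imwrite("pics/w2.png",im[:,:,::-1])
E
```

```text
{'time': 4.15, 'joints': array([ 0.3572,  0.5286, -0.7553,  1.9198,  0.469 ,  0.8727, -1.8075]), 'qvel': array([ 0.0045, -0.0135, -0.0047, -0.0019,  0.0068, -0.0025, -0.0051]), 'tau': array([ -0.0946, -44.9565,  -9.5334, -20.9926,  -0.0144,  -0.0276,
         0.0082]), 'tool_pos': array([0.5293, 0.1017, 0.092 ]), 'tcp_rot': array([0.9798, 0.1998, 0.0018, 0.0001]), 'wrist_force': array([0.61  , 0.3682, 0.4793]), 'torque': array([-0.0019, -0.0174,  0.0462]), 'grasp_force': 0.0, 'gripper_width': 0.0005764466207097199}
```

View pics/w2.png

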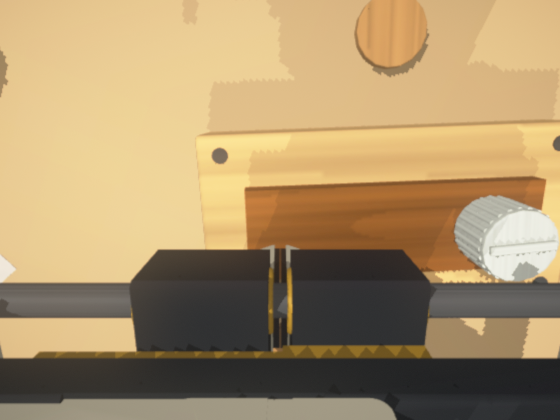

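The closed fingertips at (280,250) are about 20 mm inside the bar's end at (247,190). I'll press now.

drive_tool --pt "0 0 0.012 0 0 0 255" --pt "0 0 0.012 0 0 0 255" --pt "0 0 0.005 0 0 0 255" --pt "0 0 0.003 0 0 0 255" --pt "0 0 0.003 0 0 0 255"

```text
time: 4.7
tool_pos: [0.5273, 0.1015, 0.0543]
tcp_rot: [0.98, 0.2, -0.0, -0.0]
wrist_force: [-1.1, 1.1, -0.1]
gripper_width: 0.0005
grasp_force: 0.0
```

drive_tool --pt "0 0 0.003 0 0 0 255" --pt "0 0 0.001 0 0 0 255" --pt "0 0 0 0 0 0 255"

```text
time: 5.0
tool_pos: [0.5275, 0.1015, 0.0507]
tcp_rot: [0.98, 0.2, -0.0, -0.0]
wrist_force: [0.4, -0.8, -0.8]
gripper_width: 0.0003
grasp_force: 0.0
```

drive_tool --pt "0 0 0.001 0 0 0 255" --pt "0 0 0.001 0 0 0 255"

```text
time: 5.2
tool_pos: [0.5277, 0.1014, 0.0488]
tcp_rot: [0.98, 0.2, 0.0, 0.0]
wrist_force: [0.6, 0.5, 0.5]
gripper_width: 0.0006
grasp_force: 0.0
```

```bash
python3 - <<'E'
from h import *
s=r.state();print(s["tool_pos"],s["wrist_force"])
a=r.snapshot("wrist");b=r.snapshot("side")
b=cv2.resize(b[170:250,200:310],None,fx=5.25,fy=5.25,interpolation=cv2.INTER_CUBIC)
cv2.imwrite("pics/p3.png",np.hstack([cv2.resize(a[100:340],None,fx=1,fy=1)[:, 180:], cv2.resize(b,(330,240))])[:,:,::-1])
E
```

```text
[0.52767306 0.10144931 0.04884324] [0.59010003 0.543576   0.54967643]
```

View pics/p3.png

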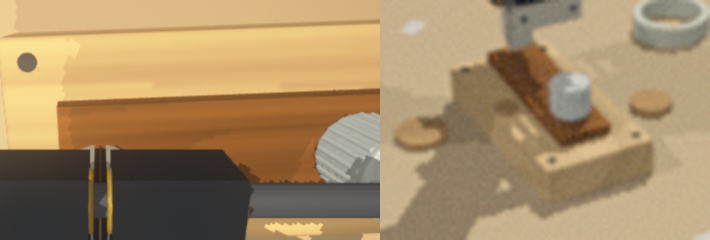

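```bash
python3 - <<'E'
from h import *
np.set_printoptions(precision=4,suppress=True)
c=cam("wrist");s=r.state()
print("tcp px",proj("",s["tool_pos"],c),"side",proj("side",s["tool_pos"]))
M=np.array(r.camera_info("wrist")["mount"]);T=np.eye(4);T[:3,:3]=R.from_quat([.9798,.1998,.0018,.0001]).as_matrix();T[:3,3]=[.5293,.1017,.092]
W=T@M;c2=(c[0],W[:3,3],W[:3,:3])
u=np.array([np.cos(np.radians(114.2)),np.sin(np.radians(114.2))]);v=np.array([u[1],-u[0]])
pin=np.array([.5275,.1003])
for nm,uv,z in(("L",(246,187),.0615),("R",(544,178),.0525),("capc",(516,245),.091),("jigL",(197,135),.04)):
    q=onz("",uv,z,c2)[:2]-pin;print(nm,q@u,q@v)
for z in(.052,.061):
  for a,b in((20,28),(20,-28)):
    p=np.r_[pin+u*a/1e3+v*b/1e3,z];print(z,a,b,"now wrist",proj("",p,c),"side",proj("side",p))
E
```

```text
tcp px [278.4684 250.1355] side [246.1542 191.641 ]
L 0.018831154376390026 0.0297962699390246
R -0.15945405886919858 0.029921614288307287
capc -0.12308306162809064 0.0021708513033494676
jigL 0.04959364630844022 0.05865002005901879
0.052 20 28 now wrist [238.6279 200.7201] side [251.3696 186.2381]
0.052 20 -28 now wrist [243.6834 303.2946] side [235.6061 190.3614]
0.061 20 28 now wrist [236.5955 205.2725] side [251.2448 183.8099]
0.061 20 -28 now wrist [242.0393 312.2029] side [235.4357 187.9131]
```

drive_tool --pt "0 0 0.001 0 0 0 255" --pt "0 0 0.001 0 0 0 255"

```text
time: 5.5
tool_pos: [0.5276, 0.1014, 0.0467]
tcp_rot: [0.98, 0.2, 0.0, 0.0]
wrist_force: [0.1, -0.4, 0.5]
gripper_width: 0.0005
grasp_force: 0.0
```

```bash
python3 - <<'E'
from h import *
s=r.state();print(s["tool_pos"],s["wrist_force"],s["torque"],s["tau"],s["joints"])
b=r.snapshot("side");o=cv2.imread("pics/side0.png")[:,:,::-1]
f=lambda i:cv2.resize(i[165:240,210:305],None,fx=4.2,fy=6,interpolation=cv2.INTER_LANCZOS4)
cv2.imwrite("pics/p4.png",np.hstack([f(o),f(b)])[:,:,::-1])
E
```

```text
[0.52757622 0.10137735 0.04674034] [ 0.12764845 -0.376715    0.54463692] [ 0.02115886 -0.04144113  0.01146914] [ 4.68584918e-02 -4.87014627e+01 -1.02714399e+01 -1.95709741e+01
 -2.02370191e-02 -6.49736496e-02  1.69647363e-02] [ 0.31602149  0.59352328 -0.70564201  1.94443291  0.5320691   0.7967502
 -1.8572742 ]
```

View pics/p4.png

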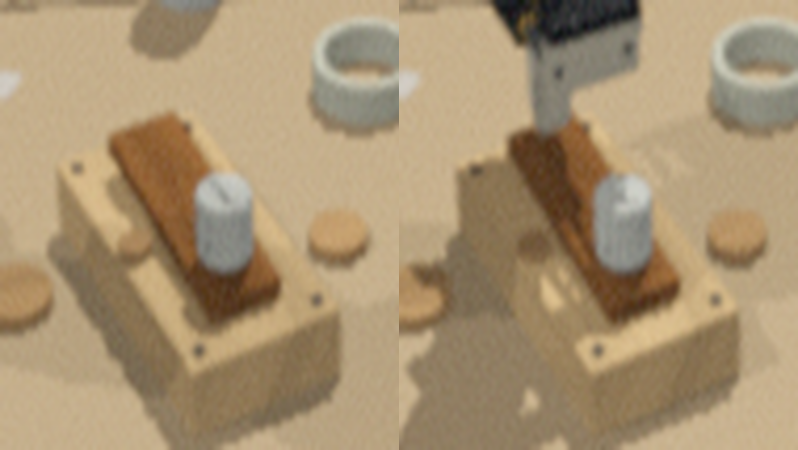

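The side view shows the fingertip at about (553,135) in the crop. It looks above the bar, not through it, so the height reading seems to be off and I'll keep going down until I feel force.

drive_tool --pt "0 0 0.0015 0 0 0 255" --pt "0 0 0.0015 0 0 0 255"

```text
time: 5.75
tool_pos: [0.5275, 0.1014, 0.0436]
tcp_rot: [0.98, 0.2, 0.0, 0.0]
wrist_force: [0.0, -0.9, 0.9]
gripper_width: 0.0004
grasp_force: 0.0
```

```bash
python3 - <<'E'
from h import *
np.set_printoptions(precision=4,suppress=True)
J=np.array([[.12,.06,.04],[-.12,.06,.04],[.12,-.06,.04],[-.12,-.06,.04]])
M=np.array(r.camera_info("wrist")["mount"]);K=np.array(r.camera_info("wrist")["K"])
for nm,px,P,q in(("w1",[(142,69),(357,61),(157,175),(356,168)],[.5142,-.0146,.2949],[.9801,.1984,.0001,.0004]),):
    # jig y side: far side in image is -y or +y; jig x=image left, z toward camera -> y = image down
    Jp=J*[1,-1,1]
    # subpixel corners
    g=cv2.cvtColor(cv2.imread(f"pics/{nm}.png"),cv2.COLOR_BGR2GRAY)
    c=cv2.cornerSubPix(g,np.float32(px).reshape(-1,1,2),(5,5),(-1,-1),(3,30,.01)).reshape(-1,2);print(c)
    for pts in(np.float32(px),c):
        ok,rv,tv=cv2.solvePnP(Jp,pts,K,None)
        T=np.eye(4);T[:3,:3]=R.from_quat(q).as_matrix();T[:3,3]=P
        X=np.eye(4);X[:3,:3]=cv2.Rodrigues(rv)[0];X[:3,3]=tv[:,0]
        Wj=T@M@X;print("jig in world",Wj[:3,3],"z axis",Wj[:3,2],"x",Wj[:3,0])
E
```

```text
[[139.8187  69.4906]
 [356.8226  60.114 ]
 [157.     175.    ]
 [355.3636 166.2368]]
jig in world [ 0.557   0.0362 -0.0084] z axis [-0.0264 -0.0095  0.9996] x [-0.4234  0.9059 -0.0026]
jig in world [ 0.5586  0.038  -0.0078] z axis [-0.0659 -0.0418  0.9969] x [-0.4294  0.9031  0.0095]
```

drive_tool --pt "0 0 0.0015 0 0 0 255" --pt "0 0 0.0015 0 0 0 255"

```text
time: 5.95
tool_pos: [0.5274, 0.1014, 0.0406]
tcp_rot: [0.98, 0.2, -0.0, -0.0]
wrist_force: [0.0, -0.2, 0.2]
gripper_width: 0.0005
grasp_force: 0.0
```

drive_tool --pt "0 0 0.0015 0 0 0 255" --pt "0 0 0 0 0 0 255"

```text
time: 6.15
tool_pos: [0.5275, 0.1015, 0.0392]
tcp_rot: [0.98, 0.2, -0.0, -0.0]
wrist_force: [-1.0, -0.3, 1.2]
gripper_width: 0.0006
grasp_force: 0.6
```

drive_tool --pt "0 0 0.001 0 0 0 255" --pt "0 0 0 0 0 0 255"

```text
time: 6.35
tool_pos: [0.5275, 0.1016, 0.0383]
tcp_rot: [0.98, 0.2, 0.0, -0.0]
wrist_force: [-1.2, -0.0, 1.9]
gripper_width: 0.0001
grasp_force: 1.2
```

drive_tool --pt "0 0 0.001 0 0 0 255" --pt "0 0 0 0 0 0 255"

```text
time: 6.55
tool_pos: [0.5275, 0.1016, 0.0372]
tcp_rot: [0.98, 0.2, 0.0, -0.0]
wrist_force: [-1.0, 0.7, 3.3]
gripper_width: 0.0006
grasp_force: 1.3
```

```bash
python3 - <<'E'
from h import *
np.set_printoptions(precision=4,suppress=True)
F=[]
for i in range(4):
    b=r.snapshot("side");s=r.state();F.append(s["wrist_force"])
print(np.mean(F,0),s["tool_pos"],s["torque"],s["grasp_force"])
o=cv2.imread("pics/side0.png")[:,:,::-1]
f=lambda i:cv2.resize(i[170:220,220:290],None,fx=5.7,fy=9,interpolation=cv2.INTER_LANCZOS4)
cv2.imwrite("pics/p5.png",np.hstack([f(o),f(b)])[:,:,::-1])
E
```

```text
[-1.5298  0.6308  2.7379] [0.5274 0.1016 0.0372] [0.1748 0.2637 0.028 ] 1.2839695438742638
```

View pics/p5.png

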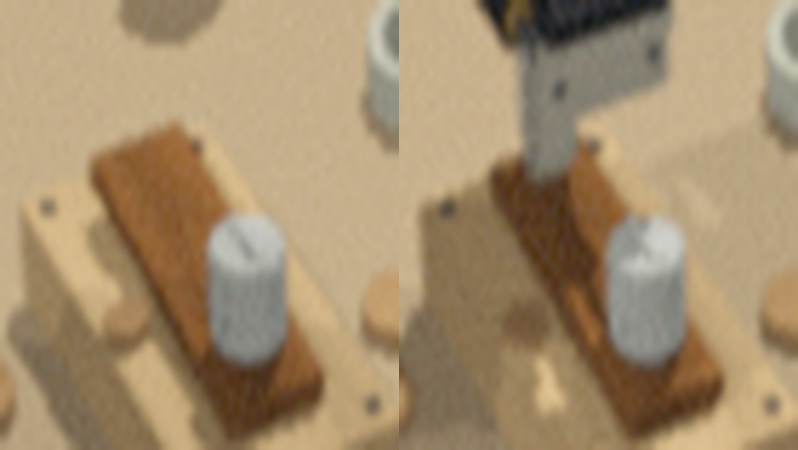

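Contact was made at a reading of about 0.040, so the reading is about 20 mm lower than the real tip height. The side crop shows the tip resting on the bar's free end. I'll keep pressing.

drive_tool --pt "0 0 0.001 0 0 0 255" --pt "0 0 0.001 0 0 0 255" --pt "0 0 0 0 0 0 255"

```text
time: 7.05
tool_pos: [0.5274, 0.1017, 0.0351]
tcp_rot: [0.98, 0.2, -0.0, -0.0]
wrist_force: [-1.2, 2.6, 2.6]
gripper_width: 0.0005
grasp_force: 1.2
```

drive_tool --pt "0 0 0.001 0 0 0 255" --pt "0 0 0.001 0 0 0 255" --pt "0 0 0 0 0 0 255"

```text
time: 7.35
tool_pos: [0.5275, 0.1016, 0.0331]
tcp_rot: [0.98, 0.2, 0.0, -0.0]
wrist_force: [-0.5, 0.9, 0.9]
gripper_width: 0.0007
grasp_force: 0.8
```

drive_tool --pt "0 0 0.001 0 0 0 255" --pt "0 0 0.001 0 0 0 255" --pt "0 0 0 0 0 0 255"

```text
time: 7.65
tool_pos: [0.5276, 0.1014, 0.0311]
tcp_rot: [0.98, 0.2, 0.0, -0.0]
wrist_force: [-1.2, 1.1, 1.0]
gripper_width: 0.0005
grasp_force: 0.8
```

drive_tool --pt "0 0 0.001 0 0 0 255" --pt "0 0 0 0 0 0 255"

```text
time: 7.85
tool_pos: [0.5277, 0.1013, 0.0303]
tcp_rot: [0.98, 0.2, 0.0, 0.0]
wrist_force: [-1.4, 2.8, 4.8]
gripper_width: 0.0003
grasp_force: 2.3
```

drive_tool --pt "0 0 0.001 0 0 0 255" --pt "0 0 0 0 0 0 255"

```text
time: 8.05
tool_pos: [0.5277, 0.1013, 0.0303]
tcp_rot: [0.98, 0.2, 0.0, 0.001]
wrist_force: [-4.0, 0.3, 14.5]
gripper_width: 0.0003
grasp_force: 7.1
```

```bash
python3 - <<'E'
from h import *
np.set_printoptions(precision=4,suppress=True)
F=[]
for i in range(3):
    b=r.snapshot("side");s=r.state();F.append(s["wrist_force"])
print(np.mean(F,0),s["tool_pos"],s["torque"],s["grasp_force"])
cv2.imwrite("pics/side6.png",b[:,:,::-1])
w=r.snapshot("wrist");cv2.imwrite("pics/w6.png",w[:,:,::-1])
E
```

```text
[-4.6038  0.6131 13.8211] [0.5277 0.1013 0.0303] [ 0.2128  1.0517 -0.0166] 6.94522978970781
```

It reached a hard stop at a reading of 0.0303 with about 14 N, after 9.7 mm of travel, so the bar is flat. Next I'll lift, open partway and go above the cap.

drive_tool --pt "0 0 -0.005 0 0 0 255" --pt "0 0 -0.03 0 0 0 255" --pt "0 0 -0.045 0 0 0 70" --pt "0.001 0.031 -0.01 0 0 0 70" --pt "0.001 0.031 0 0 0 0 70"

```text
time: 8.75
tool_pos: [0.5559, 0.0448, 0.1219]
tcp_rot: [0.98, 0.201, 0.002, 0.001]
wrist_force: [0.1, -0.7, -1.2]
gripper_width: 0.0198
grasp_force: 0.0
```

drive_tool --pt "0.001 0.031 0 0 0 0 70" --pt "0.001 0.031 0 0 0 0 70" --pt "0 0 0 0 0 0 70" --pt "0 0 0 0 0 0 70" --pt "0 0 0 0 0 0 70"

```text
time: 9.25
tool_pos: [0.5792, -0.0102, 0.119]
tcp_rot: [0.98, 0.201, -0.0, -0.0]
wrist_force: [-0.3, 0.7, 0.2]
gripper_width: 0.0594
grasp_force: 0.0
```

```bash
python3 - <<'E'
from h import *
np.set_printoptions(precision=4,suppress=True)
s=r.state();print(s["time"],s["tool_pos"],s["joints"],s["gripper_width"],s["tcp_rot"])
c=cam("wrist");im=r.snapshot("wrist");cv2.imwrite("pics/w7.png",im[:,:,::-1])
print("tcp px",proj("",s["tool_pos"],c))
for n in("wrist","top","side"):
    if n!="wrist":b=r.snapshot(n);cv2.imwrite(f"pics/{n}7.png",b[:,:,::-1])
    for q in("bar","cap"):
        for d in r.look_for(n,q)[:2]:print(n,q,round(d["p"],2),d["centre"],proj("",d["centre"],c if n=="wrist" else cam(n)))
E
```

```text
9.25 [ 0.5792 -0.0102  0.119 ] [ 0.5382  0.5539 -0.7475  1.7996  0.4489  0.9664 -1.5638] 0.0594114312242254 [ 0.9797  0.2006 -0.0003 -0.0003]
tcp px [278.4691 250.1327]
wrist bar 0.91 [0.553, 0.0502, 0.0493] [184.6804 214.1493]
wrist cap 0.65 [0.5839, -0.013, 0.0945] [286.2456 229.4602]
wrist cap 0.45 [0.5525, 0.0499, 0.0525] [183.7124 216.212 ]
top bar 0.85 [0.5288, 0.0975, 0.0494] [239.4005 253.6932]
top bar 0.71 [0.6192, -0.4157, 0.0952] [458.5523 211.9957]
side bar 0.87 [0.5519, 0.0332, 0.0527] [254.0938 200.9031]
side bar 0.64 [0.5157, -0.2167, 0.0087] [243.2697 261.5177]
side cap 0.59 [0.5768, -0.0222, 0.0837] [262.3625 200.9073]
side cap 0.35 [0.7057, 0.2431, 0.0124] [297.3723 178.6359]
```

View pics/w7.png

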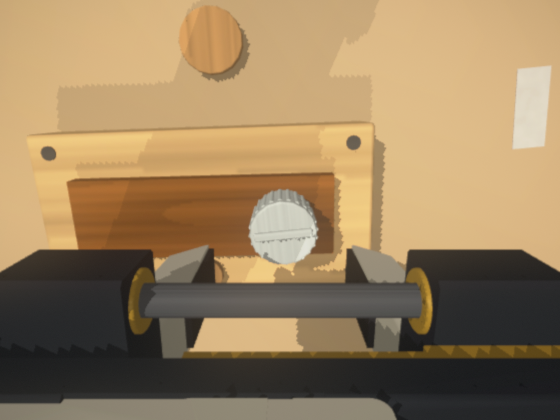

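The bar now lies flat. The cap at (283,233) is centred between the fingertips at (212,247) and (347,247). I'll go down and grip.

drive_tool --pt "0 0.0025 0.02 0 0 0 70" --pt "0 0 0.02 0 0 0 70" --pt "0 0 0.02 0 0 0 70" --pt "0 0 0.015 0 0 0 70" --pt "0 0 0.004 0 0 0 70" --newtons 25

```text
time: 10.2
tool_pos: [0.5794, -0.0134, 0.0385]
tcp_rot: [0.98, 0.2, -0.001, -0.0]
wrist_force: [0.6, 0.7, -0.2]
gripper_width: 0.0664
grasp_force: 0.0
```

drive_tool --pt "0 0 0 0 0 0 120" --pt "0 0 0 0 0 0 150" --pt "0 0 0 0 0 0 255" --pt "0 0 0 0 0 0 255" --pt "0 0 0 0 0 0 255"

```text
time: 10.7
tool_pos: [0.5809, -0.0116, 0.0411]
tcp_rot: [0.98, 0.201, 0.001, -0.001]
wrist_force: [-2.3, 3.3, 4.5]
gripper_width: 0.0395
grasp_force: 25.0
```

```bash
python3 - <<'E'
from h import *
np.set_printoptions(precision=4,suppress=True)
s=r.state();print(s)
E
```

```text
{'time': 10.7, 'joints': array([ 0.4858,  0.6586, -0.6771,  1.8387,  0.5409,  0.8361, -1.6298]), 'qvel': array([-0.0005,  0.001 ,  0.0004,  0.0009,  0.0006, -0.    , -0.0028]), 'tau': array([  2.3418, -52.3375,  -8.1422, -20.7871,   1.2398,  -0.1906,
         0.0261]), 'tool_pos': array([ 0.5809, -0.0116,  0.0411]), 'tcp_rot': array([ 0.9797,  0.2006,  0.0005, -0.0007]), 'wrist_force': array([-2.3349,  3.2549,  4.4949]), 'torque': array([ 0.9704,  0.5129, -0.0291]), 'grasp_force': 25.00142365694046, 'gripper_width': 0.03952793669545556}
```

Gripped at 39.5 mm with 25 N. Now I'll screw clockwise, which is + about tool z, feeding down 0.27 mm per 8°.

drive_tool --pt "0 -0.0015 0.0002 0 0 5 255" --pt "0 0 0.0003 0 0 8 255" --pt "0 0 0.0003 0 0 8 255" --pt "0 0 0.0002 0 0 8 255" --pt "0 0 0.0003 0 0 8 255"

```text
time: 11.2
tool_pos: [0.5809, -0.0125, 0.0399]
tcp_rot: [0.992, -0.124, 0.001, 0.0]
wrist_force: [-1.1, 0.3, 3.5]
gripper_width: 0.0398
grasp_force: 25.0
```

```bash
cat > st.py <<'E'
from h import *
np.set_printoptions(precision=3,suppress=True)
s=r.state();m=R.from_quat(s["tcp_rot"]).as_matrix()
F=np.array(s["wrist_force"]);print(s["time"],s["tool_pos"],"yaw x",np.degrees(np.arctan2(m[1,0],m[0,0])),"j7",s["joints"][6],"F tool",m.T@F,"tq",s["torque"],"w",s["gripper_width"],s["grasp_force"],"qv",s["qvel"])
E
python3 st.py; python3 - <<'E'
from h import *
im=r.snapshot("side");cv2.imwrite("pics/s8.png",im[:,:,::-1])
E
```

```text
11.2 [ 0.581 -0.013  0.04 ] yaw x -14.241055002821286 j7 -2.1871286296258763 F tool [-1.106 -0.013 -3.494] tq [0.021 0.338 0.067] w 0.03984683065432755 24.99392867088318 qv [-0.242 -0.078  0.332  0.012 -0.264 -0.083 -1.175]
```

j7 decreases when turning clockwise and sits near its lower limit. I'll release, unwind about 225° counter-clockwise with the fingers open, and grip again.

drive_tool --pt "0 0 0 0 0 0 255" --pt "0 0 0 0 0 0 255" --pt "0 0 0 0 0 0 70" --pt "0 0 0 0 0 0 70" --pt "0 0 0 0 0 0 70"

```text
time: 11.75
tool_pos: [0.5799, -0.0122, 0.0386]
tcp_rot: [0.993, -0.121, -0.0, 0.0]
wrist_force: [-0.5, -0.5, 0.7]
gripper_width: 0.0587
grasp_force: 0.0
```

```bash
python3 st.py
```

```text
11.75 [ 0.58  -0.012  0.039] yaw x -13.847192273233969 j7 -2.1811768520095742 F tool [-0.33   0.557 -0.657] tq [0.069 0.027 0.055] w 0.05872137579793246 0.0 qv [-0.002 -0.001  0.004  0.    -0.004 -0.003 -0.006]
```

drive_tool --pt "0 0 0 0 0 -2 70" --pt "0 0 0 0 0 -8.5 70" --pt "0 0 0 0 0 -8.5 70" --pt "0 0 0 0 0 -8.5 70" --pt "0 0 0 0 0 -8.5 70"

```text
time: 12.25
tool_pos: [0.5801, -0.0121, 0.0388]
tcp_rot: [0.981, 0.196, -0.0, -0.0]
wrist_force: [0.3, 0.2, 0.2]
gripper_width: 0.0669
grasp_force: 0.0
```

drive_tool --pt "0 0 0 0 0 -8.5 70" --pt "0 0 0 0 0 -8.5 70" --pt "0 0 0 0 0 -8.5 70" --pt "0 0 0 0 0 -8.5 70" --pt "0 0 0 0 0 -8.5 70"

```text
time: 12.75
tool_pos: [0.5802, -0.0122, 0.0388]
tcp_rot: [0.843, 0.538, -0.0, 0.0]
wrist_force: [-0.1, 0.2, -0.2]
gripper_width: 0.0663
grasp_force: 0.0
```

```bash
python3 st.py
```

```text
12.75 [ 0.58  -0.012  0.039] yaw x 65.045300672368 j7 -1.0058583376826251 F tool [ 0.156 -0.168  0.193] tq [ 0.026 -0.021  0.008] w 0.06633716330247434 0.0 qv [ 0.207  0.142 -0.318 -0.006  0.276  0.138  1.269]
```

drive_tool --pt "0 0 0 0 0 -8.5 70" --pt "0 0 0 0 0 -8.5 70" --pt "0 0 0 0 0 -8.5 70" --pt "0 0 0 0 0 -8.5 70" --pt "0 0 0 0 0 -8.5 70"

```text
time: 13.25
tool_pos: [0.5802, -0.0123, 0.0388]
tcp_rot: [0.591, 0.807, -0.0, 0.0]
wrist_force: [-0.3, 0.3, -0.0]
gripper_width: 0.0663
grasp_force: 0.0
```

drive_tool --pt "0 0 0 0 0 -8.5 70" --pt "0 0 0 0 0 -8.5 70" --pt "0 0 0 0 0 -8.5 70" --pt "0 0 0 0 0 -8.5 70" --pt "0 0 0 0 0 -8.5 70"

```text
time: 13.75
tool_pos: [0.5802, -0.0124, 0.0388]
tcp_rot: [0.259, 0.966, -0.0, 0.0]
wrist_force: [-0.0, -0.9, -0.3]
gripper_width: 0.0668
grasp_force: 0.0
```

drive_tool --pt "0 0 0 0 0 -8.5 70" --pt "0 0 0 0 0 -8.5 70" --pt "0 0 0 0 0 -8.5 70" --pt "0 0 0 0 0 -6 70" --pt "0 0 0 0 0 -2 70"

```text
time: 14.25
tool_pos: [0.5802, -0.0123, 0.0386]
tcp_rot: [-0.029, 1.0, 0.0, -0.0]
wrist_force: [-0.2, -0.0, -0.4]
gripper_width: 0.0663
grasp_force: 0.0
```

```bash
python3 st.py
```

```text
14.25 [ 0.58  -0.012  0.039] yaw x -176.63932329356916 j7 0.8359567101625412 F tool [ 0.174 -0.039  0.428] tq [ 0.061 -0.122 -0.076] w 0.06631304743786427 0.0 qv [ 0.017  0.034 -0.043  0.     0.038  0.036  0.266]
```

drive_tool --pt "0 0 0 0 0 0 70" --pt "0 0 0 0 0 0 150" --pt "0 0 0 0 0 0 255" --pt "0 0 0 0 0 0 255" --pt "0 0 0 0 0 0 255"

```text
time: 14.75
tool_pos: [0.5802, -0.012, 0.039]
tcp_rot: [-0.027, 1.0, -0.0, 0.0]
wrist_force: [-0.2, 0.2, 0.3]
gripper_width: 0.0396
grasp_force: 25.2
```

```bash
python3 st.py; python3 -c "from h import *;print(r.state()['joints'])"
```

```text
14.75 [ 0.58  -0.012  0.039] yaw x -176.91742139872014 j7 0.830750117646776 F tool [ 0.177  0.167 -0.269] tq [ 0.166 -0.072 -0.03 ] w 0.0395736162298816 25.19592672586441 qv [-0.001  0.001 -0.002 -0.001 -0.001 -0.     0.001]
[ 0.79764912  0.96559794 -1.2116407   1.83133894  1.01800829  1.13093308
  0.83075012]
```

drive_tool --pt "0 0 0.0002 0 0 6 255" --pt "0 0 0.0003 0 0 8 255" --pt "0 0 0.0003 0 0 8 255" --pt "0 0 0.0003 0 0 8 255" --pt "0 0 0.0002 0 0 8 255"

```text
time: 15.25
tool_pos: [0.5801, -0.0126, 0.0377]
tcp_rot: [0.303, 0.953, -0.001, 0.0]
wrist_force: [-0.8, -0.8, 0.5]
gripper_width: 0.0395
grasp_force: 25.0
```

drive_tool --pt "0 0 0.0003 0 0 8 255" --pt "0 0 0.0003 0 0 8 255" --pt "0 0 0.0003 0 0 8 255" --pt "0 0 0.0002 0 0 6 255" --pt "0 0 0.0001 0 0 4 255"

```text
time: 15.75
tool_pos: [0.5797, -0.0129, 0.0366]
tcp_rot: [0.567, 0.823, -0.001, 0.0]
wrist_force: [-2.1, -1.9, 2.1]
gripper_width: 0.0395
grasp_force: 25.0
```

```bash
python3 st.py
```

```text
15.75 [ 0.58  -0.013  0.037] yaw x 110.85314482444474 j7 -0.3134681050805595 F tool [-1.008 -2.66  -2.078] tq [-0.382  0.257  0.095] w 0.03945892192150065 24.998652935028076 qv [-0.072 -0.076  0.126  0.001 -0.111 -0.076 -0.588]
```

drive_tool --pt "0 0 0.0001 0 0 4 255" --pt "0 0 0.0001 0 0 4 255" --pt "0 0 0 0 0 0 255"

```text
time: 16.05
tool_pos: [0.5796, -0.0129, 0.0363]
tcp_rot: [0.622, 0.783, -0.001, 0.0]
wrist_force: [-2.9, -2.0, 2.1]
gripper_width: 0.0394
grasp_force: 25.0
```

```bash
python3 st.py
```

```text
16.05 [ 0.58  -0.013  0.036] yaw x 103.02708580130327 j7 -0.4343869430161618 F tool [-1.347 -3.272 -2.134] tq [-0.49   0.371 -0.051] w 0.0393963877550762 25.00106245279312 qv [ 0.005  0.008 -0.01  -0.     0.007  0.006  0.062]
```

drive_tool --pt "0 0 0.0001 0 0 4 255" --pt "0 0 0.0001 0 0 4 255" --pt "0 0 0.0001 0 0 4 255" --pt "0 0 0 0 0 0 255"

```text
time: 16.45
tool_pos: [0.5795, -0.0129, 0.0359]
tcp_rot: [0.7, 0.714, -0.001, 0.0]
wrist_force: [-3.6, -2.3, 2.6]
gripper_width: 0.0395
grasp_force: 25.0
```

```bash
python3 st.py
```

```text
16.45 [ 0.579 -0.013  0.036] yaw x 91.11884603180134 j7 -0.617442722832546 F tool [-2.274 -3.65  -2.55 ] tq [-0.649  0.547 -0.091] w 0.039545985039503524 25.000970363616943 qv [ 0.006  0.005 -0.011 -0.     0.008  0.009  0.054]
```

drive_tool --pt "0 0 0.0001 0 0 4 255" --pt "0 0 0.0001 0 0 4 255" --pt "0 0 0 0 0 0 255"

```text
time: 16.75
tool_pos: [0.5793, -0.0129, 0.0356]
tcp_rot: [0.748, 0.664, -0.001, 0.0]
wrist_force: [-3.7, -4.1, 3.7]
gripper_width: 0.0395
grasp_force: 25.0
```

```bash
python3 st.py
```

```text
16.75 [ 0.579 -0.013  0.036] yaw x 83.17349112799204 j7 -0.7389029696632808 F tool [-4.474 -3.157 -3.662] tq [-0.76   0.792 -0.104] w 0.03948594761364096 25.00120997428894 qv [ 0.004  0.004 -0.007 -0.001  0.007  0.006  0.05 ]
```

drive_tool --pt "-0.001 -0.0005 0 0 0 4 255" --pt "0 0 0.0001 0 0 4 255" --pt "0 0 0 0 0 0 255"

```text
time: 17.05
tool_pos: [0.5792, -0.0129, 0.0354]
tcp_rot: [0.792, 0.611, -0.0, -0.0]
wrist_force: [-2.0, -2.8, 0.3]
gripper_width: 0.0396
grasp_force: 25.0
```

```bash
python3 st.py
```

```text
17.05 [ 0.579 -0.013  0.035] yaw x 75.27157415734503 j7 -0.8585648226156463 F tool [-3.169 -1.206 -0.285] tq [-0.385  0.431  0.144] w 0.03964548817641322 25.000786185264587 qv [ 0.005  0.005 -0.008 -0.002  0.008  0.008  0.048]
```

drive_tool --pt "0 0 0.0001 0 0 4 255" --pt "0 0 0.0001 0 0 4 255" --pt "0 0 0 0 0 0 255"

```text
time: 17.35
tool_pos: [0.5794, -0.0122, 0.0354]
tcp_rot: [0.832, 0.555, 0.0, -0.0]
wrist_force: [-2.0, -0.1, 1.1]
gripper_width: 0.0395
grasp_force: 25.0
```

```bash
python3 st.py
```

```text
17.35 [ 0.579 -0.012  0.035] yaw x 67.37734794936686 j7 -0.9790940434776725 F tool [-0.873 -1.769 -1.123] tq [-0.128  0.453  0.518] w 0.0394561672137131 25.00081479549408 qv [ 0.004  0.006 -0.008 -0.     0.006  0.004  0.042]
```

drive_tool --pt "0 0 0 0 0 3 255" --pt "0 0 0 0 0 0 255" --pt "0 0 0 0 0 0 255"

```text
time: 17.65
tool_pos: [0.5796, -0.0118, 0.0354]
tcp_rot: [0.846, 0.533, 0.0, -0.0]
wrist_force: [-1.9, 1.5, 0.7]
gripper_width: 0.0397
grasp_force: 25.0
```

```bash
python3 st.py; python3 - <<'E'
from h import *
b=[r.snapshot(n) for n in("side","top")]
for n,i in zip("st",b):cv2.imwrite(f"pics/{n}9.png",i[:,:,::-1])
E
python3 st.py
```

```text
17.65 [ 0.58  -0.012  0.035] yaw x 64.35640414458636 j7 -1.0245502583704416 F tool [ 0.494 -2.373 -0.684] tq [0.267 0.41  0.587] w 0.0397251183992062 25.00015765428543 qv [ 0.003 -0.    -0.    -0.002 -0.004  0.    -0.012]
17.75 [ 0.58  -0.012  0.035] yaw x 64.26891919129218 j7 -1.0257326781613594 F tool [ 1.612 -2.461 -1.275] tq [0.37  0.412 0.649] w 0.0393371790674292 24.99998241662979 qv [ 0.    -0.001  0.001 -0.001 -0.002 -0.    -0.01 ]
```

The wrist moment about z jumped to 0.6 N·m and the fingers now slip on the cap, so it has bottomed out. I'll back off about 92°, raising 0.27 mm per 8°.

drive_tool --pt "0 0 -0.0001 0 0 -4 255" --pt "0 0 -0.0003 0 0 -8 255" --pt "0 0 -0.0002 0 0 -8 255" --pt "0 0 -0.0003 0 0 -8 255" --pt "0 0 -0.0003 0 0 -8 255"

```text
time: 18.25
tool_pos: [0.5794, -0.0119, 0.0366]
tcp_rot: [0.64, 0.768, 0.001, -0.001]
wrist_force: [-2.9, 2.5, -1.3]
gripper_width: 0.0395
grasp_force: 25.0
```

drive_tool --pt "0 0 -0.0003 0 0 -8 255" --pt "0 0 -0.0002 0 0 -8 255" --pt "0 0 -0.0003 0 0 -8 255" --pt "0 0 -0.0003 0 0 -8 255" --pt "0 0 -0.0002 0 0 -8 255"

```text
time: 18.75
tool_pos: [0.5792, -0.0119, 0.0379]
tcp_rot: [0.339, 0.941, 0.001, -0.001]
wrist_force: [-2.9, 3.1, 1.1]
gripper_width: 0.0394
grasp_force: 25.0
```

drive_tool --pt "0 0 -0.0003 0 0 -8 255" --pt "0 0 -0.0003 0 0 -7 255" --pt "0 0 0 0 0 -1 255" --pt "0 0 0 0 0 0 255" --pt "0 0 0 0 0 0 255"

```text
time: 19.25
tool_pos: [0.5792, -0.012, 0.0385]
tcp_rot: [0.208, 0.978, 0.001, -0.0]
wrist_force: [-2.7, 4.0, 0.9]
gripper_width: 0.0397
grasp_force: 25.0
```

```bash
python3 st.py; python3 - <<'E'
from h import *
im=r.snapshot("wrist");cv2.imwrite("pics/w10.png",im[:,:,::-1])
b=r.snapshot("side");t=r.snapshot("top")
f=lambda i,y,x:cv2.resize(i[y:y+70,x:x+80],(400,350),interpolation=cv2.INTER_CUBIC)
cv2.imwrite("pics/f10.png",np.hstack([cv2.resize(im,(400,350)),f(b,165,220)])[:,:,::-1])
E
```

```text
19.25 [ 0.579 -0.012  0.038] yaw x 155.97595283791026 j7 0.39466665104142884 F tool [ 4.067  2.605 -0.899] tq [0.979 0.584 0.072] w 0.03971073312773698 25.00003159046173 qv [-0.002 -0.001  0.003 -0.     0.002 -0.     0.003]
```

View pics/f10.png

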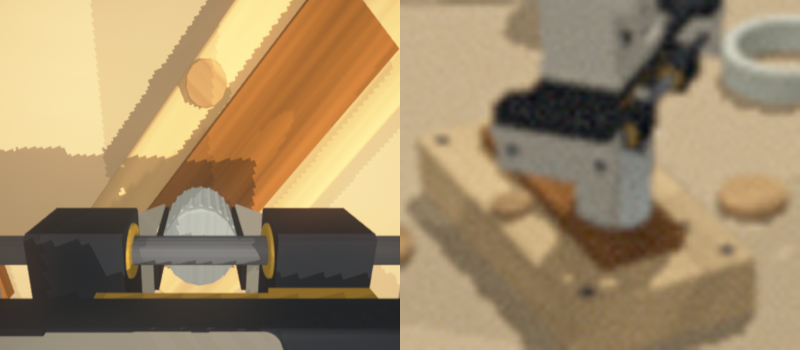

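The fingers grip the cap, the bar is flat and in line, and the coin at (205,82) hasn't moved. The tool has turned back 91.7° and risen 3.1 mm. I'll hand it in.

```bash
python3 -c "from workcell import r;print(r.job_done())"
```

```text
the job is handed in; nothing more can be done
None
```

I pressed the bar flat, screwed the cap down to its hard stop, backed it off about 92° and handed the job in at about 19 s while still gripping the cap at 25 N. The job was accepted but no verdict came back, so the quarter turn rests on the tool's own turn and height readings.

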